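# Put the power bank on charge

## Robot

A 7-joint arm with a two-finger parallel gripper is mounted at the origin on the work surface. World frame = base frame: x ahead of the robot, y to its left, z up, the work surface at z = 0. Lengths are in mm, angles in rad, forces in N, time in s.
With the tool pointing down it reaches from about 400 to 900 mm from the base axis. Payload 5.6 kg.
Tool frame: the origin (TCP) lies midway between the tips of the shut fingers; the grasp point (between the pads) lies 19 mm behind it; z points along the fingers, y is the line along which they close (so a half turn about z gives the same grasp; the last joint's range is limited). The gripper opens to 92 mm and grips with 3 to 60 N. Pads are 20 mm wide; open, the fingers measure 128 mm over their backs; the gripper's body (75 mm by 189 mm) begins 69 mm behind the grasp point.
Start: joints at [-1.373, 0.468, -0.012, 1.603, 0.006, 1.071, -0.056], TCP at [155.053, 631.243, 214.592] pointing down, gripper open.
Joint ranges: [-2.53, 2.53], [-0.31, 2.02], [-1.57, 1.55], [0.28, 2.44], [-1.29, 4.43], [0.15, 1.84], [-2.92, 2.92]. Speed limits (rad/s): [2.57, 2.57, 3.14, 3.14, 3.14, 3.14, 3.14].

## Interface

Orientations are given as a rotation vector (axis times angle).
In Python, from cell import robot, grip, kin, viewer gives the robot as it stands. Calls block until the motion is done:
- robot.movep(position, orientation): joint-space move of the TCP to a pose.
- robot.servo_line(position, feed=150, rotation=None): straight line of the TCP; rotation=None keeps the orientation; feed is the mean speed in mm/s.
- robot.goto_joints(angles): joint-space move.
- grip(opening, newtons=None): opening from 0.0 (shut) to 1.0 (fully open); newtons is the grip in N (None keeps the last); returns when the fingers have stopped.
- robot.hold(seconds).
- kin.ik(position, orientation): joint angles nearest the present ones, or None.
- robot.observe(): the state.
- viewer.read_camera(name): name is "scene" or "top" or "wrist"; returns the picture (400x640x3 uint8, red, green, blue); there is no depth.
- viewer.camera_info(name): a dict with "camera_matrix" (3x3 intrinsics, pixels), "k1" (the pictures are not rectified: a ray, as slopes to the right and down, at radius r is drawn at 1 + k1 r^2 times it, then the intrinsics apply), "R" (3x3) and "t" (3): a world point X has camera coordinates R X + t. Camera axes: x right, y down, z forward; pixel columns grow to the right and rows downward; lengths in mm; the calibration is good to about 2 mm. A picture is of the moment at which its call begins: read the wrist's pose just before it. camera_info takes no time and is no camera call; for the wrist camera it gives the pose at the moment of the call.
A pose or a line that the arm cannot do raises robot.IKError and nothing moves.
- robot.job_done(): hands the job in; it is judged then, once.
Trained networks look in the newest picture that a camera, given by its name, has taken for a name from the list of things; names that differ only in an ending like _2 or _b are one class to them, and where a whole thing is asked for, a point or a joint stands for the part that bears it (a point fixed in the world has none). Each returns a list of dicts, best first, with "confidence" (0 to 1); they miss things now and then, are a little off and sometimes report something else, mostly with a low value. They report only what shows in the picture. A call takes as long as a camera call. They do not tell look-alikes from the thing itself.
- viewer.silhouettes(name, camera): "mask" (400x640 bool, what is visible of it).
- viewer.pinpoint(name, camera): "at" ([x, y, z] in mm, in the coordinates of the camera as it stood for that picture, good to about 4 mm: a listed point, or the origin of a listed thing).
The state is a dict: "t": time; "joints": joint angles; "joint_velocities": joint speeds; "joint_torque": joint torques, N m; "tcp_pos": TCP position; "tcp_rot": TCP orientation; "contact_force": force on the tool from outside, world axes, zero at the start; "wrist_torque": the same for the moment, N m; "grip_width": opening from 0.0 (shut) to 1.0 (fully open); "grip_force": force on a finger pad.
Only numpy, scipy, OpenCV 4.12 (cv2) and the standard library are available. Lean on these libraries where they do the work, as an engineer would, in place of code of your own. Each camera call takes 0.05 s, during which the arm holds its last target. There are 200 camera calls.

## Task

Slide the slim grey power bank up out of its slot in the leaning wooden rack and set it gently on the sloping black charging pad: lower edge on the ledge, back against the pad, square and in the middle, then let go. With it standing there, start the charge by pressing the white button fully in, letting it come back up, and then pressing the green button fully in and letting it up, never both at once. Leave the blue phone, the brass tin, the glasses case and the bottle where they are.

Things in the scene. Friction and masses are not known exactly. Their poses are not given: they have to be found in the camera images.
- power_bank: slim grey plastic power bank, a loose slab 9 mm thick (x), 68 mm wide (y), 125 mm long (z), about 0.2 kg. Origin: centre of its lower 9 x 68 mm end; z runs up to the free top edge. It starts in either of the rack's two slots, on the slot floor, leaning on the rear wall, its z along the slot; its top 57 mm stands clear of the rear wall.
- phone: phone in a blue case, loose slab 9 x 68 x 138 mm with the same frame as the power bank, standing in the rack's other slot; to be left there
- rack: fixed dark wooden rack. Origin: centre of its base on the shelf, z up; base 130 mm (x) by 205 mm (y) by 18 mm high. Its x points away from the robot, within 0.3 rad of straight ahead.
- rack_slots: tilted slot block of the rack. z: up along the slots, 25 deg from vertical, top leaning to the robot; x: slot normal, away from robot and up; y: along the row. Origin: slot floor at the rear wall's face, mid-row, 30 mm above the shelf. Slots at y = 45 and -45 mm, 12 mm (x 0 to 12) by 72 mm. Rear wall 8 mm thick, up to z = 68 mm; front wall 6 mm, up to 45 mm; dividers up to 45 mm.
- stand: fixed black charging stand. Origin on the shelf, z up; its base plate is 16 mm high and spans x = -70 to +100 mm, y = -60 to +60 mm. Its x points away from the robot, within 0.3 rad of straight ahead; the two buttons stand on the base plate at x = 68 mm, y = +28 and -28 mm, in either order.
- charge_pad: sloping pad of the stand. z: up the pad, 25 deg from vertical, top leaning to the robot; x: outward normal; y: sideways. Origin: corner of pad face and ledge, mid-width, 34 mm above the shelf. Pad 80 mm wide, 10 mm thick, up to z = 75 mm. Ledge at z = 0, x = 0 to 24 mm; lip 6 mm high from x = 20 mm. Power bank is home with its origin at (4.5, 0, 0) mm, z along this z, its top 50 mm clear.
- white_key_top (a point): centre of the top face of the white round push button, 22 mm across, on the stand's base; top 38 mm above the shelf; pressed straight down, travel 6 mm, from 1.5 N to 5 N fully in, springs back
- green_key_top (a point): the same for the green button, on the other side of the stand's base
- white_key (a joint): white button travel in m: 0 up, 0.006 fully in
- green_key (a joint): green button travel in m: 0 up, 0.006 fully in
- balm_tin: loose brass tin, 42 mm across, 18 mm high, between rack and stand; origin centre of underside
- glasses_case: loose blue glasses case 160 (x) x 65 x 45 mm, to the left; origin centre of underside
- sanitiser: loose clear bottle 48 mm across, 120 mm high, to the right; origin centre of underside
Things that resemble listed ones, but are neither listed nor needed, are in the scene too. Leave any orange look-alike of the stand alone.

How it is judged:
By the outcome, as a careful person would: the job done as asked, in the order asked, and still so for the second after the job is handed in, with the robot touching nothing.
It also fails if it takes over 48 s, if anything falls off the work surface, if the arm or the gripper's body presses on something with over 40 N, if the wrist force passes 120 N, or if a joint passes its speed limit or range.

## Working session

There is one attempt and no reset: what is moved stays moved. The work goes in short steps, each a Python script; the robot and the scene stay as the last script left them, time stands still between calls to the robot, and variables do not carry over. Pictures are saved under pics/ and viewed, at most 11 in all, crops included, and the job is handed in when it is done.

```bash
ls; mkdir -p pics; python3 - <<'E'
from cell import robot, grip, kin, viewer
import numpy as np, cv2
for n in ["scene","top"]:
    im=viewer.read_camera(n); cv2.imwrite(f"pics/{n}0.png",im[:,:,::-1])
    ci=viewer.camera_info(n); R=np.array(ci["R"]);t=np.array(ci["t"])
    print(n,"cam at",(-R.T@t).round(),"k1",ci["k1"],np.array(ci["camera_matrix"]).round(1).tolist())
    for k in ["power_bank","phone","rack","rack_slots","stand","charge_pad","white_key_top","green_key_top","balm_tin","glasses_case","sanitiser"]:
        print(k,[(round(d["confidence"],2),(R.T@(np.array(d["at"])-t)).round(1).tolist()) for d in viewer.pinpoint(k,n)])
print(robot.observe())
E
```

```text
pics
scene cam at [1081. -431.  759.] k1 -0.013359057772675096 [[366.2, 0.0, 316.9], [0.0, 366.2, 200.7], [0.0, 0.0, 1.0]]
power_bank [(0.75, [576.6, 163.2, 34.2]), (0.45, [579.7, -254.3, -2.3]), (0.23, [576.0, 206.4, -0.4])]
phone []
rack [(0.62, [572.9, 202.8, 1.9])]
rack_slots [(0.95, [576.4, 209.5, 31.3])]
stand [(0.97, [579.4, -256.5, -3.8]), (0.78, [381.9, -32.0, 3.1]), (0.74, [350.5, -285.3, 4.9])]
charge_pad [(0.81, [581.3, -252.0, 33.6]), (0.69, [382.6, -28.0, 37.2]), (0.55, [354.5, -281.7, 34.2]), (0.39, [587.0, 253.5, 33.4])]
white_key_top [(0.39, [650.1, -227.8, 38.1])]
green_key_top [(0.65, [651.4, -280.5, 37.5])]
balm_tin [(0.65, [561.9, -34.5, 3.8])]
glasses_case [(0.85, [487.6, 448.6, 5.4]), (0.68, [649.4, -284.9, 35.2])]
sanitiser [(0.76, [522.5, -429.0, -1.8])]
top cam at [ 258.    9. 1189.] k1 -0.06582075257983605 [[418.5, 0.0, 320.0], [0.0, 418.5, 196.1], [0.0, 0.0, 1.0]]
power_bank [(0.7, [571.8, 168.6, 27.5])]
phone [(0.7, [583.9, 256.3, 32.8])]
rack [(0.68, [571.3, 212.4, -2.9]), (0.56, [574.1, 213.6, 33.9])]
rack_slots [(0.8, [571.7, 213.1, 33.2])]
stand [(0.7
[... 539 characters left out ...]
oints': array([-1.37299293,  0.46749617, -0.01158991,  1.60269118,  0.00596662,
        1.07137216, -0.05630637]), 'joint_velocities': array([ 0.00066583, -0.00035407, -0.00034017,  0.00060695, -0.00103614,
       -0.00010743, -0.00011967]), 'joint_torque': array([-2.61549376e-04, -5.20420754e+01, -1.30946763e-02, -2.44049031e+01,
       -5.68157353e-02,  1.14263990e-02,  2.45559067e-05]), 'tcp_pos': array([155.05714485, 631.2564225 , 214.59849078]), 'tcp_rot': array([3.77497777e-01, 3.11881033e+00, 1.04443641e-04]), 'contact_force': array([0.41713228, 0.45613713, 0.17056583]), 'wrist_torque': array([-0.0165226 ,  0.04420952,  0.00175937]), 'grip_force': 0.0, 'grip_width': 0.999738671391735}
```

View pics/scene0.png

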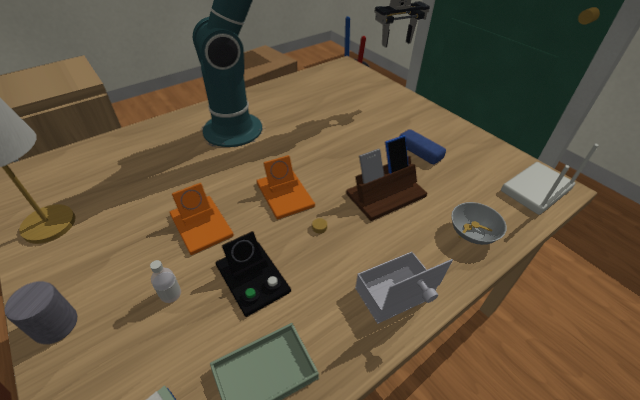

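View pics/top0.png

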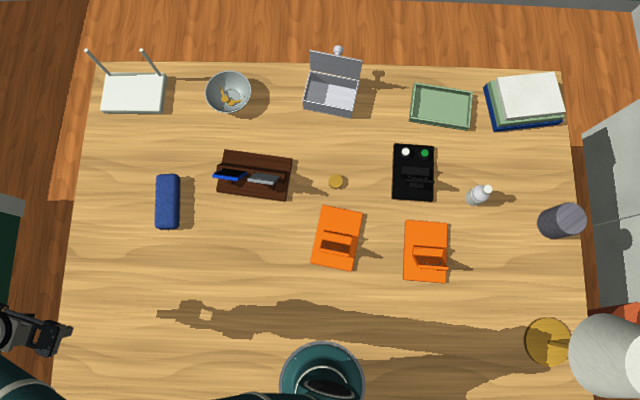

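The black stand sits at about (412,172) in the top view and (252,272) in the scene view. The grey bank is in the right-hand slot, at (265,178) in the top view and (371,166) in the scene view, with the blue phone to its left. The two orange stands are look-alikes. Next I take wrist views of the rack and the stand.

```bash
cat > h.py <<'E'
from cell import robot, grip, kin, viewer
import numpy as np, cv2
from scipy.spatial.transform import Rotation as Ro
from scipy.optimize import minimize
A=np.radians(25)
def yawM(y): return Ro.from_euler('z',y).as_matrix()
def slabR(yaw,tilt=A):  # columns: slab x,y,z in world
    return yawM(yaw)@np.array([[np.cos(tilt),0,-np.sin(tilt)],[0,1,0],[np.sin(tilt),0,np.cos(tilt)]])
def toolR(S,flip=1):
    return np.column_stack([flip*S[:,1],flip*S[:,0],-S[:,2]])
def rv(M): return Ro.from_matrix(M).as_rotvec()
def proj(ci,X):
    c=np.atleast_2d(X)@np.array(ci["R"]).T+np.array(ci["t"])
    s=c[:,:2]/c[:,2:]; s=s*(1+ci["k1"]*(s**2).sum(1,keepdims=True))
    K=np.array(ci["camera_matrix"]); return s*[K[0,0],K[1,1]]+K[:2,2]
def box(x0,x1,y0,y1,z0,z1): return np.array([[x,y,z] for x in(x0,x1) for y in(y0,y1) for z in(z0,z1)],float)
def render(ci,hulls):
    m=np.zeros((400,640),np.uint8)
    for P in hulls: cv2.fillConvexPoly(m,cv2.convexHull((proj(ci,P)*16).round().astype(np.int32)),1,shift=4)
    return m>0
def look(cam,names):
    ci=viewer.camera_info(cam); im=viewer.read_camera(cam); R=np.array(ci["R"]);t=np.array(ci["t"]); out={}
    for k in names:
        out[k]=[(d["confidence"],R.T@(np.array(d["at"])-t)) for d in viewer.pinpoint(k,cam)]
    return ci,im,out
E
python3 - <<'E'
from h import *
import pickle
views=[]
V=[((480,200,330),slabR(-.13,.2),["power_bank","phone","rack_slots","rack"],["rack","power_bank","phone","rack_slots"]),
   ((520,230,330),slabR(-.13,0.05),["power_bank","phone","rack_slots","rack"],["rack","power_bank","phone","rack_slots"]),
   ((480,-230,330),slabR(0,.2),["stand","charge_pad","white_key_top","green_key_top"],["stand","charge_pad"]),
   ((540,-260,330),slabR(0,.05),["stand","charge_pad","white_key_top","green_key_top"],["stand","charge_pad"])]
for i,(p,S,names,sil) in enumerate(V):
    c=[]
    for f in (1,-1):
        q=kin.ik(p,rv(toolR(S,f))); 
        if q is not None: c.append((abs(q[6]),f,q))
    print(i,[(x[1],np.round(x[2],2).tolist()) for x in c])
    robot.goto_joints(min(c,key=lambda x:x[0])[2])
    ci,im,o=look("wrist",names); cv2.imwrite(f"pics/w{i}.png",im[:,:,::-1])
    print("t",robot.observe()["t"],"cam",(-np.array(ci["R"]).T@np.array(ci["t"])).round(),"axis",np.array(ci["R"])[2].round(2))
    for k in o: print(k,[(round(a,2),b.round(1).tolist()) for a,b in o[k]])
    masks={k:[(d["confidence"],d["mask"]) for d in viewer.silhouettes(k,"wrist")] for k in sil}
    views.append((ci,im,o,masks))
pickle.dump(views,open("views.pkl","wb"))
cv2.imwrite("pics/w_all.png",cv2.resize(np.vstack([np.hstack([views[0][1],views[1][1]]),np.hstack([views[2][1],views[3][1]])])[:,:,::-1],(800,500),interpolation=cv2.INTER_AREA))
E
```

```text
0 [(1, [-1.01, 0.02, 0.49, 1.93, 0.13, 1.04, -0.71]), (-1, [-0.63, 0.04, 0.09, 1.91, 0.14, 1.04, 2.42])]
t 3.4333 cam [458. 289. 496.] axis [ 0.15 -0.32 -0.94]
power_bank [(0.67, [572.0, 163.5, 27.7])]
phone []
rack_slots [(0.68, [572.5, 211.3, 30.5])]
rack [(0.76, [575.7, 210.3, -1.7])]
1 [(1, [-0.96, 0.21, 0.56, 1.73, -0.09, 1.19, -0.51]), (-1, [-0.7, 0.2, 0.25, 1.71, -0.02, 1.19, 2.56])]
t 4.2167 cam [524. 315. 498.] axis [ 0.01 -0.3  -0.95]
power_bank [(0.85, [574.1, 166.8, 31.4]), (0.62, [583.3, -253.3, -5.7]), (0.34, [573.4, 211.2, 27.3])]
phone []
rack_slots [(0.97, [574.2, 209.0, 27.8])]
rack [(0.7, [577.0, 210.9, -1.7])]
2 [(1, [-0.83, 0.05, 1.35, 1.93, -0.18, 1.03, 0.6]), (-1, [-0.57, 0.04, 1.06, 1.93, -0.15, 1.02, -2.59])]
t 6.3583 cam [ 447. -145.  496.] axis [ 0.19 -0.29 -0.94]
stand [(0.74, [581.8, -252.2, -3.1]), (0.72, [349.5, -282.5, 0.9]), (0.64, [646.4, -227.4, 39.7]), (0.59, [390.1, -28.5, -1.2])]
charge_pad [(0.8, [346.9, -280.5, 29.0]), (0.74, [582.6, -251.7, 33.2]), (0.57, [385.8, -31.3, 34.5]), (0.38, [649.4, -224.9, 36.4])]
white_key_top [(0.48, [648.0, -230.2, 38.4])]
green_key_top [(0.44, [648.6, -283.1, 40.0]), (0.44, [582.6, -254.3, -6.7])]
3 [(1, [-0.56, 0.67, 1.52, 1.68, -0.72, 1.42, 1.05]), (-1, [-0.53, 0.54, 1.36, 1.68, -0.58, 1.34, -2.21])]
t 7.4583 cam [ 532. -176.  499.] axis [ 0.05 -0.3  -0.95]
stand [(0.9, [353.8, -279.9, -0.3]), (0.9, [384.7, -25.2, -3.6]), (0.57, [582.3, -250.8, -5.0])]
charge_pad [(0.93, [350.7, -285.7, 28.9]), (0.68, [578.2, -251.6, 31.8])]
white_key_top [(0.44, [649.9, -228.5, 37.0])]
green_key_top [(0.44, [648.3, -281.2, 36.1])]
```

View pics/w_all.png

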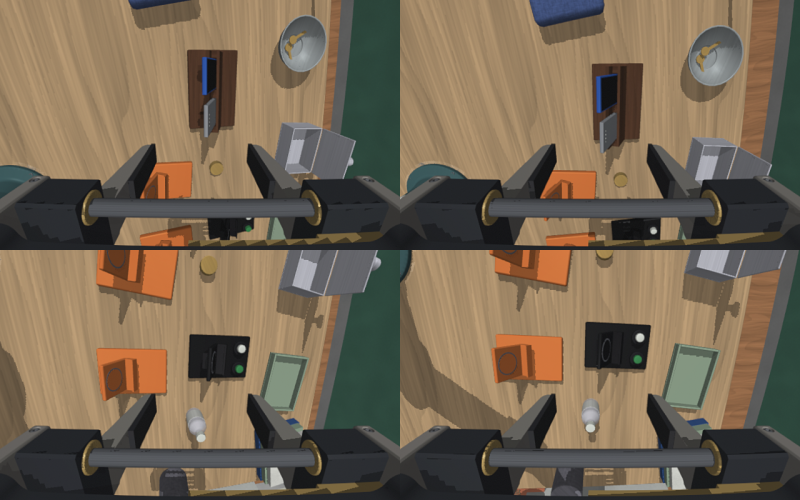

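The wrist views (half scale) show the rack at (212,90) with the phone above the grey bank, and the black stand at (218,355) and (618,345). The white key is nearer the rack. Next I fit the stand, rack and bank models to the masks.

```bash
cat > fit.py <<'E'
from h import *
import pickle
views=pickle.load(open("views.pkl","rb"))
def W(p,P): return P@yawM(p[2]).T+[p[0],p[1],0]
T=slabR(0)
def stand(p):
    dx=p[3]; o=np.array([dx,0,34])
    B=[box(-70,100,-60,60,0,16), box(-10,0,-40,40,0,75)@T.T+o, box(0,20,-40,40,-6,0)@T.T+o, box(20,24,-40,40,-6,6)@T.T+o]
    a=np.linspace(0,2*np.pi,24)
    for s in(28,-28): B.append(np.array([[68+11*np.cos(t),s+11*np.sin(t),z] for t in a for z in(16,38)]))
    return [W(p,b) for b in B]
def rack(p):
    o=np.array([p[3],0,30]); B=[box(-65,65,-102.5,102.5,0,18), box(-8,0,-87,87,-10,68)@T.T+o, box(0,18,-87,87,-10,45)@T.T+o,
     box(0,9,45-34,45+34,0,138)@T.T+o, box(0,9,-45-34,-45+34,0,125)@T.T+o]
    return [W(p,b) for b in B]
def fit(obs,model,p0,label):
    def cost(p): 
        return sum(1-(r&m).sum()/((r|m).sum()) for ci,m in obs for r in [render(ci,model(p))])/len(obs)
    p=np.array(p0,float)
    sx=np.vstack([p]+[p+d for d in np.diag([8,8,.1,6])])
    for _ in range(2):
        r=minimize(cost,p,method="Nelder-Mead",options=dict(initial_simplex=sx,xatol=.02,fatol=1e-5,maxiter=300)); p=r.x
        sx=np.vstack([p]+[p+d for d in np.diag([-3,3,-.04,-3])])
    print(label,p.round(3),"cost",round(r.fun,4)); return p
def pick(ci,ms,target):  # mask nearest projected target
    u=proj(ci,target)[0]; b=None
    for c,m in ms:
        ys,xs=np.nonzero(m); 
        if len(xs)<50: continue
        d=np.hypot(xs.mean()-u[0],ys.mean()-u[1])
        if b is None or d<b[0]: b=(d,m)
    return b[1] if b and b[0]<40 else None
E
python3 - <<'E'
from fit import *
ext={}
for cam in("scene","top"):
    ext[cam]=(viewer.camera_info(cam),{k:[(d["confidence"],d["mask"]) for d in viewer.silhouettes(k,cam)] for k in("stand","rack","power_bank","phone")})
pickle.dump(ext,open("ext.pkl","wb"))
S=[581,-253,10]; Rk=[574,210,40]
so=[];ro=[]
for n,(ci,d) in [("w0",(views[0][0],views[0][3])),("w1",(views[1][0],views[1][3])),("w2",(views[2][0],views[2][3])),("w3",(views[3][0],views[3][3])),("scene",ext["scene"]),("top",ext["top"])]:
    if n not in("w0","w1"):
        m=pick(ci,d["stand"],S); print(n,"stand",None if m is None else m.sum())
        if m is not None: so.append((ci,m)); fit([(ci,m)],stand,[581,-253,0,0],n)
    if n not in("w2","w3"):
        ms=[pick(ci,d[k],Rk) for k in("rack","power_bank","phone")]; print(n,"rack",[None if m is None else m.sum() for m in ms])
        if ms[0] is not None:
            u=np.any([m for m in ms if m is not None],0); ro.append((ci,u)); fit([(ci,u)],rack,[574,210,-.1,0],n)
p=fit(so,stand,[581,-253,0,0],"stand all"); q=fit(ro,rack,[574,210,-.1,0],"rack all")
tiles=[]
for (ci,im,_,_),mod,pp in((views[1],rack,q),(views[3],stand,p)):
    im=im[:,:,::-1].copy(); 
    for h in mod(pp): cv2.polylines(im,[cv2.convexHull((proj(ci,h)*16).astype(np.int32))],True,(0,255,255),1,cv2.LINE_AA,4)
    u=proj(ci,[pp[0],pp[1],40])[0].astype(int); x,y=max(u[0]-100,0),max(u[1]-100,0)
    tiles.append(cv2.resize(im[y:y+200,x:x+200],(400,400),interpolation=cv2.INTER_CUBIC))
cv2.imwrite("pics/fit.png",np.hstack(tiles))
E
```

```text
w0 rack [np.int64(7343), np.int64(7626), np.int64(1259)]
w0 [ 5.75886e+02  2.10927e+02 -1.15000e-01  1.71540e+01] cost 0.1243
w1 rack [np.int64(6793), None, np.int64(1808)]
w1 [ 5.76416e+02  2.09383e+02 -1.18000e-01  1.89410e+01] cost 0.1602
w2 stand 5774
w2 [ 5.79982e+02 -2.53410e+02 -6.70000e-02  2.34100e+00] cost 0.1612
w3 stand 6639
w3 [ 5.80108e+02 -2.52504e+02 -3.70000e-02  4.93900e+00] cost 0.1437
scene stand 3204
scene [ 5.79096e+02 -2.54656e+02 -2.20000e-02  2.84900e+00] cost 0.1543
scene rack [np.int64(2667), np.int64(702), np.int64(682)]
scene [ 5.73447e+02  2.10608e+02 -1.30000e-01  2.50500e+00] cost 0.0494
top stand 2144
top [ 5.78572e+02 -2.52887e+02 -5.60000e-02  6.22300e+00] cost 0.1401
top rack [np.int64(2407), None, np.int64(294)]
top [ 5.74121e+02  2.14945e+02 -1.32000e-01 -2.22000e-01] cost 0.1856
stand all [ 5.79920e+02 -2.52655e+02 -5.10000e-02  1.38000e+00] cost 0.1529
rack all [ 5.75215e+02  2.10435e+02 -1.13000e-01  2.72100e+00] cost 0.1387
```

View pics/fit.png

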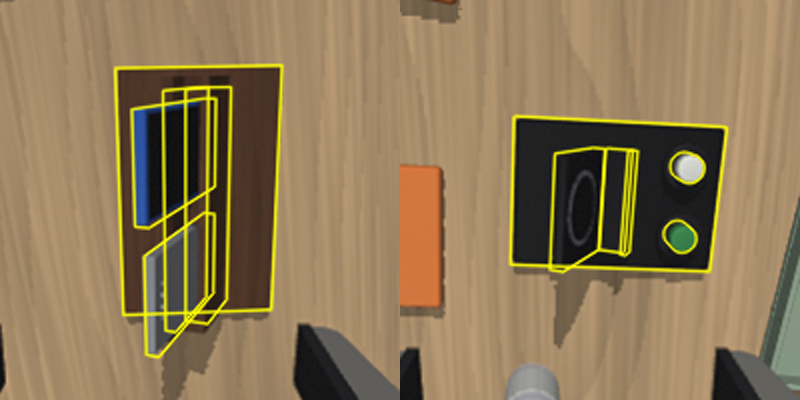

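The fit agrees across views: stand at (580,-252.7) with yaw -0.05, rack at (575,210.4) with yaw about -0.12. In the overlay, the slab outlines match the phone and the bank. I go to the pre-grasp pose and check it there.

```bash
cat >> h.py <<'E'
RY=-.12
RK=np.array([575.0,210.4,0])
def bank0(dx=2.0): return RK+yawM(RY)@(np.array([dx,0,30])+slabR(0)@[4.5,-45,0])
E
python3 - <<'E'
from h import *
import pickle
robot.goto_joints([-0.6,0.05,0.09,1.9,0.14,1.04,-0.72]); grip(0.65,20)
S=slabR(RY); b=bank0(); p=b+S@[0,0,84+75]
robot.movep(p,rv(toolR(S)))
ci,im,o=look("wrist",["power_bank","rack_slots"]); s=robot.observe()
print(s["t"],s["joints"].round(2),b.round(1)); 
for k in o: print(k,[(round(a,2),x.round(1).tolist()) for a,x in o[k]])
m=viewer.silhouettes("power_bank","wrist"); pickle.dump((ci,im,[(d["confidence"],d["mask"]) for d in m]),open("pre.pkl","wb"))
im=im[:,:,::-1].copy()
for h in (box(-4.5,4.5,-34,34,0,125),): cv2.polylines(im,[cv2.convexHull((proj(ci,h@S.T+b)*16).astype(np.int32))],True,(0,255,255),1,cv2.LINE_AA,4)
for z,c in((125,(0,0,255)),(68,(0,255,0))):
    cv2.polylines(im,[(proj(ci,np.array([[4.5,-34,z],[4.5,34,z],[-4.5,34,z],[-4.5,-34,z]])@S.T+b)*16).astype(np.int32)],True,c,1,cv2.LINE_AA,4)
cv2.imwrite("pics/pre.png",im)
E
```

```text
11.0667 [-0.66  0.17  0.11  2.21  0.57  0.47 -1.14] [575.6 165.   31.9]
power_bank [(0.84, [577.2, 167.6, 29.4]), (0.21, [573.4, 212.7, 28.4])]
rack_slots [(0.87, [573.2, 211.9, 28.0])]
```

View pics/pre.png

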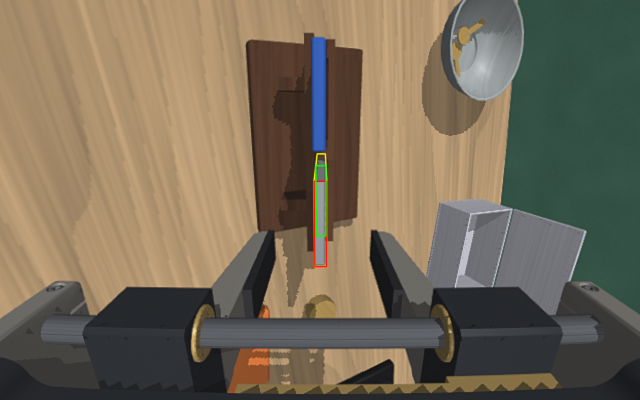

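The overlay (red, columns 314–327, rows 180–267) sits exactly on the bank's top end, midway between the fingers. I grasp it and slide it out.

```bash
python3 - <<'E'
from h import *
S=slabR(RY); b=bank0(); R_=rv(toolR(S))
robot.servo_line(b+S@[0,0,84],feed=110)
s=robot.observe(); print("down",s["t"],s["contact_force"].round(1))
grip(0.0,22)
s=robot.observe(); print("grip",s["t"],s["contact_force"].round(1),s["grip_width"],s["grip_force"])
robot.servo_line(b+S@[0,0,84+8],feed=40); s=robot.observe(); print("8mm",s["contact_force"].round(1))
robot.servo_line(b+S@[0,0,84+95],feed=110)
s=robot.observe(); print("up",s["t"],s["contact_force"].round(1),s["wrist_torque"].round(2),s["grip_width"],s["grip_force"],s["tcp_pos"].round(1),(b+S@[0,0,179]).round(1))
ci,im,o=look("scene",["power_bank"]); cv2.imwrite("pics/lift.png",im[60:260,300:560,::-1]); print([(round(a,2),x.round(1)) for a,x in o["power_bank"]], (b+S@[0,0,95]).round(1))
E
```

```text
down 11.95 [-0.9  0.1  0.8]
grip 12.7667 [ 0.1 -1.1  0. ] 0.09593137540780522 21.99979394674301
8mm [-0.2  0.6 -0.7]
up 14.0583 [ 0.2  0.  -1. ] [0.02 0.71 0.04] 0.09807753449750926 21.99852168560028 [500.4 173.8 193.6] [500.5 174.1 194.1]
[(0.69, array([537.3, 166. , 119.7]))] [535.8 169.8 118. ]
```

View pics/lift.png

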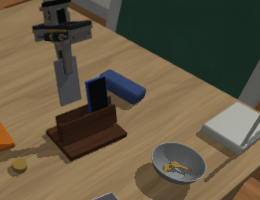

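The bank is out and hanging straight, and the phone is undisturbed at (95,90). I move it over the pad and check the alignment there.

```bash
cat >> h.py <<'E'
SY=-.05
ST=np.array([580.0,-252.6,0])
def home(dx=1.4): return ST+yawM(SY)@(np.array([dx,0,34])+slabR(0)@[4.5,0,0])
E
python3 - <<'E'
from h import *
from fit import stand
import pickle
S=slabR(SY); h=home(); R_=rv(toolR(S))
robot.movep(h+S@[4,0,84+70]+[0,0,25],R_)
ci,im,o=look("wrist",["power_bank","charge_pad","white_key_top","green_key_top"]); s=robot.observe()
print(s["t"],s["joints"].round(2),s["tcp_pos"].round(1),h.round(1),s["grip_width"])
for k in o: print(k,[(round(a,2),x.round(1).tolist()) for a,x in o[k]])
ms={k:[(d["confidence"],d["mask"]) for d in viewer.silhouettes(k,"wrist")] for k in("power_bank","stand")}
pickle.dump((ci,im,ms),open("prep.pkl","wb"))
im=im[:,:,::-1].copy()
b=h+S@[4,0,70]+[0,0,25]
for z,c in((125,(0,0,255)),(0,(0,255,0))):
    cv2.polylines(im,[(proj(ci,np.array([[4.5,-34,z],[4.5,34,z],[-4.5,34,z],[-4.5,-34,z]])@S.T+b)*16).astype(np.int32)],True,c,1,cv2.LINE_AA,4)
for P in stand([*ST[:2],SY,1.4]): cv2.polylines(im,[cv2.convexHull((proj(ci,P)*16).astype(np.int32))],True,(0,255,255),1,cv2.LINE_AA,4)
cv2.imwrite("pics/prep.png",im)
E
```

```text
16.4083 [-0.41  0.29  1.06  2.15 -0.88  0.63  1.21] [ 524.2 -249.4  202.1] [ 585.5 -252.9   35.9] 0.09685021831936169
power_bank [(0.79, [558.4, -238.3, 124.6])]
charge_pad [(0.7, [578.3, -253.4, 33.8]), (0.56, [352.5, -285.2, 33.1])]
white_key_top [(0.56, [648.2, -227.1, 37.4])]
green_key_top [(0.77, [646.6, -281.7, 38.7])]
```

View pics/prep.png

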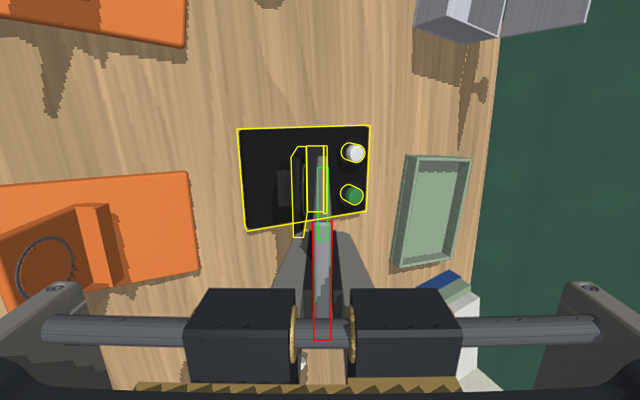

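The stand overlay fits, but the bank's lower end seems to sit about 14 mm to +y (its far corner is near row 152, predicted row 167). That suggests a swing in the grip, so I measure it.

```bash
python3 - <<'E'
from h import *
import pickle
ci,im,ms=pickle.load(open("prep.pkl","rb"))
S=slabR(SY); h=home(); g=h+S@[4,0,84+70+19]+[0,0,25]   # grasp point
m=ms["power_bank"]; print([(round(c,2),x.sum(),np.argwhere(x).min(0),np.argwhere(x).max(0)) for c,x in m])
m=m[0][1]
ci2=viewer.camera_info("scene"); im2=viewer.read_camera("scene")
m2=[(d["confidence"],d["mask"]) for d in viewer.silhouettes("power_bank","scene")]
pp=viewer.pinpoint("power_bank","scene"); R=np.array(ci2["R"]);t=np.array(ci2["t"])
print("scene pin",[(round(d["confidence"],2),(R.T@(np.array(d["at"])-t)).round(1)) for d in pp],"pred",(g+S@[0,0,-103]).round(1))
print([(round(c,2),x.sum()) for c,x in m2])
def hull(p):
    Q=box(-4.5,4.5,-34,34,-103,22)+[0,p[0],p[1]]
    return [(Q@Ro.from_euler('x',p[2]).as_matrix().T)@S.T+g]
# visible cut for wrist: rows above the gripper bar only
def cost(p,use):
    c=0
    for ci_,mm,rows in use:
        r=render(ci_,hull(p)); r[rows:]=0; q=mm.copy(); q[rows:]=0
        c+=1-(r&q).sum()/max(1,(r|q).sum())
    return c
U={"w":[(ci,m,300)],"s":[(ci2,m2[0][1],400)] if m2 else []}
U["ws"]=U["w"]+U["s"]
for k,u in U.items():
    if not u: continue
    r=min((minimize(cost,[0,0,a],args=(u,),method="Nelder-Mead",options=dict(initial_simplex=[[0,0,a],[5,0,a],[0,5,a],[0,0,a+.08]],xatol=.02,fatol=1e-5)) for a in(0,.1,-.1,.2)),key=lambda r:r.fun)
    print(k,r.x.round(3),round(r.fun,3)); 
vis=[]
for c,i,(x,y) in((ci,im,(230,130)),(ci2,im2,(180,160))):
    j=i[:,:,::-1].copy()
    if c is ci2: cv2.polylines(j,[cv2.convexHull((proj(c,hull([0,0,0])[0])*16).astype(np.int32))],True,(0,255,255),1,cv2.LINE_AA,4)
    vis.append(cv2.resize(j[y:y+150,x:x+150],(400,400),interpolation=cv2.INTER_CUBIC))
cv2.imwrite("pics/hang.png",np.hstack(vis))
E
```

```text
[(0.57, np.int64(2739), array([156, 313]), array([318, 332])), (0.19, np.int64(9435), array([126, 239]), array([233, 368]))]
scene pin [(0.58, array([ 563.2, -245.2,  127.2])), (0.45, array([ 650.7, -285.2,   37.4]))] pred [ 559.5 -251.6  126. ]
[(0.75, np.int64(1512))]
w [-5.253 -8.383  0.134] 0.053
s [-0.965  0.963  0.112] 0.184
ws [-1.14  -1.34   0.111] 0.258
```

View pics/hang.png

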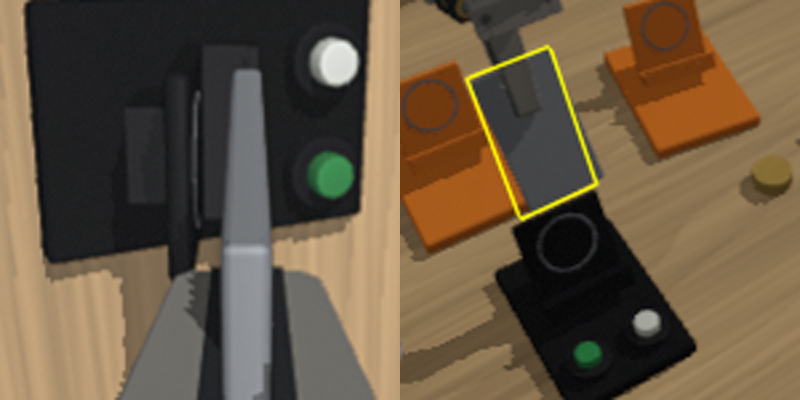

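The bank swung about 0.11 rad in the grip: in the scene crop its lower right corner sticks out past the predicted outline near (597,178). I grip harder, counter-rotate the tool slowly and re-measure.

```bash
cat > sw.py <<'E'
from h import *
S=slabR(SY)
def tool(a): return rv(toolR(S@Ro.from_euler('x',a).as_matrix()))
def tcp(g,a): # TCP for grasp point g (world) at swing a
    return g-19*(S@Ro.from_euler('x',a).as_matrix())[:,2]
def measure(g,y0=0):
    views=[]
    for cam,rows in(("scene",400),("top",400),("wrist",300)):
        ci,im,o=look(cam,["power_bank"]); mm=viewer.silhouettes("power_bank",cam)
        def hull(p): return [((box(-4.5,4.5,-34,34,-103,22)+[0,p[0],p[1]])@Ro.from_euler('x',p[2]).as_matrix().T)@S.T+g]
        m0=render(ci,hull([0,0,0])); c=[d["mask"] for d in mm if (d["mask"]&m0).sum()>.4*d["mask"].sum()]
        print(cam,[(round(a,2),(S.T@(x-g)).round(1)) for a,x in o["power_bank"]][:2],len(c))
        if c and cam!="top": views.append((ci,c[0],rows))
    def cost(p,use):
        s=0
        for ci_,q,rows in use:
            r=render(ci_,hull(p)); r[rows:]=0; q=q.copy(); q[rows:]=0; s+=1-(r&q).sum()/max(1,(r|q).sum())
        return s
    for u in [views]+([[v] for v in views] if len(views)>1 else []):
        r=min((minimize(cost,[0,0,a],args=(u,),method="Nelder-Mead",options=dict(initial_simplex=[[0,0,a],[4,0,a],[0,4,a],[0,0,a+.06]],xatol=.02,fatol=1e-5)) for a in(0,.1,-.1)),key=lambda r:r.fun)
        print("fit y,z,swing",r.x.round(3),round(r.fun,3))
E
python3 - <<'E'
from sw import *
grip(0.0,40)
h=home(); g=h+S@[4,0,84+70+19]+[0,0,25]
robot.servo_line(tcp(g,-.11),feed=40,rotation=tool(-.11))
robot.hold(.3); s=robot.observe(); print(s["t"],s["grip_force"],s["tcp_pos"].round(1),tcp(g,-.11).round(1))
measure(g); print(robot.observe()["t"])
E
```

```text
17.475 39.99954342842102 [ 523.8 -252.7  202.5] [ 523.9 -251.9  202.3]
scene [(0.88, array([   2. ,   -1.9, -102. ]))] 1
top [(0.62, array([-3.800e+00,  1.000e-01, -1.063e+02]))] 1
wrist [(0.77, array([  -2.1,    0.7, -104. ]))] 1
fit y,z,swing [ 0.109 -2.528 -0.039] 0.299
fit y,z,swing [ 0.762  1.467 -0.044] 0.192
fit y,z,swing [-5.9000e+00 -1.2736e+01 -9.0000e-03] 0.069
17.925
```

The bank is now close to square (lower end within about 1 mm sideways). I lower it with force checks, seat it on the ledge, then push it back against the pad.

```bash
python3 - <<'E'
from sw import *
a=-.095
h=home(); G=lambda x,z,y=0: tcp(h+S@[x,y,z+103],a)
robot.servo_line(G(4,60),feed=60,rotation=tool(a))
robot.servo_line(G(4,7),feed=60); robot.hold(.15)
f0=np.mean([robot.observe()["contact_force"] for _ in range(3)],0); 
loc=lambda: S.T@(robot.observe()["contact_force"]-f0)
z=7
print("t",robot.observe()["t"])
while z>-6:
    z-=1; robot.servo_line(G(4,z),feed=25); f=loc(); print(z,f.round(1))
    if f[2]>4: break
x=4
while x>-5:
    x-=1; robot.servo_line(G(x,z),feed=20); f2=loc(); print("x",x,f2.round(1))
    if f2[0]-f[0]>3: break
s=robot.observe(); print(s["t"],s["tcp_pos"].round(1),G(x,z).round(1),s["wrist_torque"].round(2))
measure(h+S@[x,0,z+103])
im=[viewer.read_camera("wrist")[100:300,200:440,::-1],viewer.read_camera("scene")[180:320,170:338,::-1]]
cv2.imwrite("pics/seat.png",np.hstack([cv2.resize(i,(400,333)) for i in im]))
E
```

```text
t 19.8333
6 [ 0.2 -0.7 -0.8]
5 [ 0.4 -0.1 -0.9]
4 [-0.2 -0.7 -1.3]
3 [-0.1 -0.1 -1.1]
2 [-0.   0.2 -0.8]
1 [ 0.1 -0.5 -0.6]
0 [-1.5 -1.1  4.7]
x 3 [0.8 1.3 5.4]
x 2 [ 3.8 -0.3  4.5]
22.0833 [ 552.4 -253.2  113.6] [ 551.7 -253.   113. ] [ 0.04 -0.41 -0.02]
scene [(0.95, array([   3.8,   -2.2, -102.2]))] 1
top [(0.58, array([  -2.7,    0. , -105.2]))] 1
wrist [(0.62, array([  -0.9,   -0.4, -102.9]))] 1
fit y,z,swing [-0.09  -0.069 -0.006] 0.421
fit y,z,swing [-0.404 -0.476 -0.004] 0.178
fit y,z,swing [5.170e-01 4.574e+00 2.000e-03] 0.236
```

View pics/seat.png

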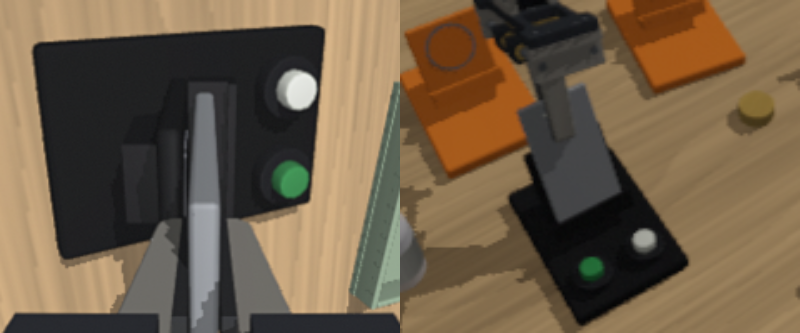

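The lower edge is on the ledge and the back is against the pad. In the crops the bank looks square and centred, with its lower edge at about (590,205). I confirm the back contact, release, retreat and check.

```bash
python3 - <<'E'
from sw import *
a=-.095
h=home(); G=lambda x,z,y=0: tcp(h+S@[x,y,z+103],a)
F=lambda:(S.T@robot.observe()["contact_force"]).round(1)
print(F()); robot.servo_line(G(1,0),feed=20); print(F())
robot.servo_line(G(1.5,.4),feed=20); grip(0.0,5); print("soft",F())
grip(0.3); grip(0.6); print("open",F(),robot.observe()["t"])
robot.servo_line(G(1.5,75),feed=110)
robot.servo_line(G(60,110),feed=200)
print(robot.observe()["t"],robot.observe()["joints"].round(2))
g=h+S@[-4.5+4.5,0,103]
measure(g)
ci,im,o=look("wrist",["charge_pad","white_key_top","green_key_top"]); print({k:[(round(c,2),x.round(1).tolist()) for c,x in v] for k,v in o.items()})
im2=viewer.read_camera("scene").copy(); c2=viewer.camera_info("scene"); ims=[]
for c,i,(x,y,w,hh) in((ci,im,(200,60,240,200)),(c2,im2,(170,180,168,140))):
    j=i[:,:,::-1].copy(); cv2.polylines(j,[cv2.convexHull((proj(c,box(-4.5,4.5,-34,34,0,125)@S.T+h)*16).astype(np.int32))],True,(0,255,255),1,cv2.LINE_AA,4)
    ims.append(cv2.resize(j[y:y+hh,x:x+w],(400,333)))
cv2.imwrite("pics/placed.png",np.hstack(ims))
E
```

```text
[2.1 0.3 4. ]
[3.4 0.4 4.1]
soft [ 0.2 -0.6  0.7]
open [-0.1 -0.2  0.3] 24.3917
25.7083 [-0.58  0.3   1.17  2.09 -0.72  0.6   0.98]
scene [(0.75, array([   2.5,    0.9, -104.7])), (0.56, array([ -65. , -182. , -111.2]))] 1
top [(0.44, array([  -4.2,    4.2, -104.3]))] 1
wrist [(0.61, array([  -2.6,    1.4, -104.3]))] 1
fit y,z,swing [ 0.258  0.347 -0.03 ] 0.124
fit y,z,swing [-0.287  0.386 -0.019] 0.041
fit y,z,swing [ 2.111  0.436 -0.043] 0.073
{'charge_pad': [(0.78, [579.9, -253.8, 31.6]), (0.71, [351.6, -281.4, 27.3])], 'white_key_top': [], 'green_key_top': [(0.54, [648.4, -283.1, 35.1]), (0.29, [645.5, -229.4, 37.3])]}
```

View pics/placed.png

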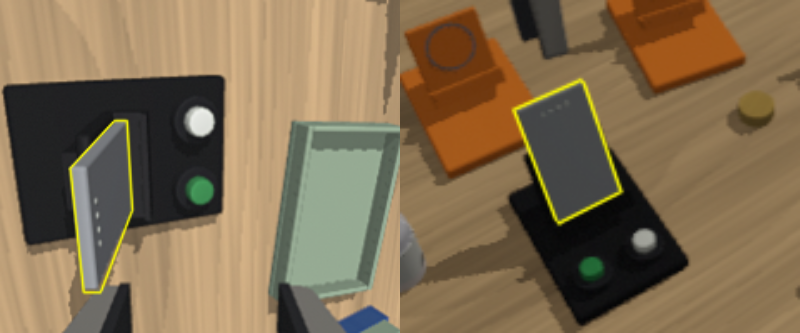

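The bank stands exactly on the predicted home outline in both views. The keys are at about (200,122) white and (200,190) green in the left crop. I press white, then green, with the fingers shut.

```bash
python3 - <<'E'
from sw import *
grip(0.0,20)
M=yawM(SY); j=robot.observe()["joints"]; W=np.array([649.2,-228,0]); Gk=np.array([647.8,-283,0])
c=[]
for f in(1,-1):
    Rm=rv(np.column_stack([f*M[:,0],-f*M[:,1],-M[:,2]])); q=kin.ik(W+[0,0,150],Rm)
    if q is not None: c.append((np.abs(q-j).max(),q,Rm))
d,q,Rm=min(c,key=lambda x:x[0]); print(d,q.round(2))
robot.goto_joints(q); print("t",robot.observe()["t"])
for n,k in(("white",W),("green",Gk)):
    robot.servo_line(k+[0,0,60],feed=150); robot.servo_line(k+[0,0,43],feed=80); robot.hold(.1)
    f0=np.mean([robot.observe()["contact_force"] for _ in range(3)],0); z=40; log=[]
    while z>28:
        z-=1; robot.servo_line(k+[0,0,z],feed=30); s=robot.observe(); f=(s["contact_force"]-f0)[2]; log.append((z,round(s["tcp_pos"][2],1),round(f,1)))
        if f>10: break
    robot.hold(.2); print(n,log)
    robot.servo_line(k+[0,0,60],feed=60); robot.hold(.2)
robot.servo_line(Gk+[0,0,200],feed=200); print("t",robot.observe()["t"])
measure(home()+S@[0,0,103])
i=viewer.read_camera("scene")[130:320,140:480,::-1]; cv2.imwrite("pics/end.png",cv2.resize(i,(680,380)))
E
```

```text
1.1398527739196003 [-0.11  0.65  0.59  1.58 -0.4   1.03  2.12]
t 28.35
white [(39, np.float64(38.8), np.float64(0.5)), (38, np.float64(38.2), np.float64(2.8)), (37, np.float64(37.2), np.float64(2.2)), (36, np.float64(36.1), np.float64(3.4)), (35, np.float64(35.1), np.float64(3.6)), (34, np.float64(34.1), np.float64(5.6)), (33, np.float64(33.1), np.float64(5.2)), (32, np.float64(32.5), np.float64(7.9)), (31, np.float64(32.4), np.float64(12.1))]
green [(39, np.float64(38.9), np.float64(-0.6)), (38, np.float64(38.3), np.float64(1.1)), (37, np.float64(37.2), np.float64(1.3)), (36, np.float64(36.1), np.float64(1.9)), (35, np.float64(35.1), np.float64(2.7)), (34, np.float64(34.1), np.float64(3.3)), (33, np.float64(33.1), np.float64(4.3)), (32, np.float64(32.5), np.float64(6.4)), (31, np.float64(32.4), np.float64(12.2))]
t 38.0167
scene [(0.72, array([   1.7,    0.8, -103.3]))] 1
top [] 0
wrist [(0.63, array([  -3.9,   -0.7, -104.2]))] 1
fit y,z,swing [ 0.423 -0.755 -0.006] 0.515
fit y,z,swing [-1.875 -0.331  0.015] 0.476
fit y,z,swing [ 0.266 -0.46  -0.011] 0.035
```

View pics/end.png

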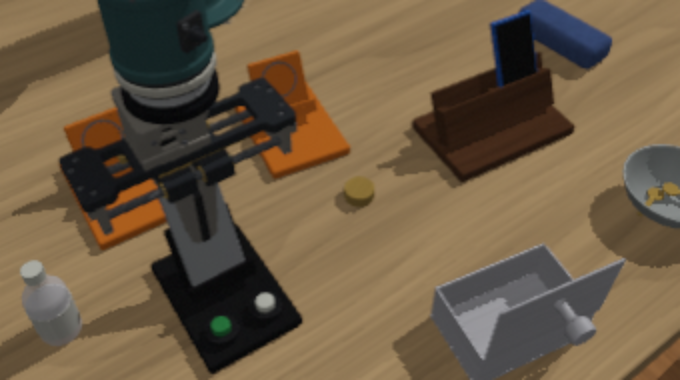

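Both keys bottomed at a hard stop (about 12 N at 32.4 mm) and are back up. The bank stands square behind the gripper, and the phone (515,48), tin (358,192) and bottle (50,300) haven't moved. I'm handing in.

```bash
python3 -c "
from cell import robot
print(robot.observe()['t'],robot.job_done())"
```

```text
the job is handed in; nothing more can be done
38.5167 None
```

The job is handed in at 38.5 s of the 48 s allowed: the power bank stands square and centred on the black pad, and white then green were each pressed to the stop and came back up, with the phone, tin and bottle unmoved in the last view and the glasses case never approached.

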